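Bring out one tray of the pottery drying rack and close the other

ROBOT

A 6-joint arm with a two-finger parallel gripper is mounted at the origin on the work surface. World frame = base frame: x ahead of the robot, y to its left, z up, the work surface at z = 0. Lengths are in m, angles in rad, forces in N, time in s.
With the tool pointing down it reaches from about 0.4 to 0.825 m from the base axis. Payload 7 kg.
Tool frame: the origin (TCP) lies between the finger pads; the fingertips stand 25 mm ahead of it and the grasp point (between the pads) lies 6 mm ahead of it; z points along the fingers, x is the direction in which the jaws open and shut, and the axes are right-handed (so a half turn about z gives the same grasp; the last joint's range is limited). The gripper opens to 85 mm and grips with 20 to 120 N. Pads are 22 mm wide; open, the fingers measure 114 mm over their backs; the gripper's body (76 mm by 85 mm) begins 54 mm behind the grasp point. The pads swing forward as they close: fully open they stand 13 mm farther back than shut.
Start: joints at [1.496, 0.359, 0.012, 0, -1.224, -0.288], TCP at [0.24, 0.631, 0.256] pointing down, gripper open.
Joint ranges: [-3.07, 3.07], [-1.43, 2.12], [-1.02, 1.25], [-3.03, 1.67], [-3.05, -0], [-3.03, 3.03]. Speed limits (rad/s): [2.39, 2.39, 3.01, 3.14, 3.14, 3.14].

INTERFACE

Orientations are given as [roll, pitch, yaw] about the fixed x, y, z axes, in that order (R = Rz(yaw) Ry(pitch) Rx(roll)).
In Python, from workcell import read_state, vision, workorder gives the robot as it stands.
- The arm moves only by the tool drive_tool, never from a script. Its argument "moves" is a list of rows, each a list of 3 entries, a list of its own where there are three numbers: the shift along the tool's x, y, z in mm, then the turn, a rotation vector about the tool's x, y, z in degrees, then the opening, from -1 (shut) to 1 (fully open). In form: [[[x, y, z], [rx, ry, rz], gripper], ...]. A call has 1 to 5 rows; each row is the pose to reach, as a shift and turn from the pose measured when the call began, along the tool's axes at that moment; what a row does not reach only later rows make up. A row lasts 1/10 s, in which the tool goes at most 50 mm and 8.59 degrees, less where a joint would pass 70% of its speed; a pose out of reach is approached as far as the arm can. A call with a gripper value outside its range is refused whole. The fingers move at their own pace and stop on an object; the grip force is fixed at half the most. Time passes only in rows, so rows that repeat a pose let the fingers close. It gives the time, the measured TCP pose, the force and the opening at its end, in the units of the state.
- read_state(): the state, without advancing time (a new reading comes with each control period).
- vision.capture(name): name is "side" or "top"; returns (picture, depth): 420x560x3 uint8, blue, green, red; 420x560 float32, m along the optical axis (not along the pixel's ray), 0 where there is no reading.
- vision.camera_model(name): a dict with "K" (3x3 intrinsics, pixels), "xyz" and "rotation" of the camera in the world. Camera axes: x right, y down, z forward; pixel columns grow to the right and rows downward; lengths in m; the calibration is good to about 2 mm. A picture is of the moment at which its call begins. camera_model takes no time and is no camera call.
- workorder.close_job(): hands the job in, once; it reports no verdict.
The state is a dict: "t": time; "qpos": joint angles; "dq": joint speeds; "tau": joint torques, N m; "position": TCP position; "ee_rot": TCP orientation; "contact_force": force on the tool from outside, world axes, zero at the start; "wrist_torque": the same for the moment, N m; "opening": finger opening in m.
Only numpy, scipy, OpenCV 4.12 (cv2) and the standard library are available. Lean on these libraries where they do the work, as an engineer would, in place of code of your own. Each camera call takes 0.05 s, during which the arm holds its last target. There are 200 camera calls.

TASK

Both trays of the drying rack stand ajar. Hook a fingertip behind the blue front lip of the tray that carries the blue cup and draw that tray all the way out to its stop, and push the other tray fully home. The cups ride along upright without being touched, and everything else on the table stays where it is.

Things in the scene. Friction and masses are not known exactly. Their poses are not given: they have to be found in the camera images.
- rack: Fixed two-bay drying rack. Origin on the table under its middle; x to its rear (away from the robot), y to its left tray, z up. Runners 22 mm high at y = 0, +-190 mm. A wire deck on posts covers only x = -75 to 145 mm, 129 to 141 mm up (saucers on it to 174 mm). Trays slide along x and stand out in front: a tray at home has its lip at x = -190 mm, y = +95 (left) or -95 mm (right).
- tray_left (a joint): Sliding distance of the left tray of the rack (+y side of the rack's frame), in m: 0 = fully home in the rack, 0.120 = fully out against its stop; it grows as the tray comes out along the rack's -x, towards the robot. Slides with about 2.5 N of friction and light damping, stays where it is left, cannot be lifted.
- tray_right (a joint): Sliding distance of the right tray of the rack (-y side of the rack's frame), in m: 0 = fully home in the rack, 0.120 = fully out against its stop; it grows as the tray comes out along the rack's -x, towards the robot. Slides with about 2.5 N of friction and light damping, stays where it is left, cannot be lifted.
- lip_left (a point): Mid top edge of the left tray's blue front lip, 60 mm above the table; moves with the tray, axes as the rack's. Lip: upright strip 8 mm thick (point at mid-thickness), 166 mm wide along y, from 24 to 60 mm above the table. The tray floor (34 mm above the table; rims 10 mm high at sides and back) runs 300 mm behind it (+x), the first 90 mm or more free.
- lip_right (a point): Mid top edge of the right tray's blue front lip, 60 mm above the table; moves with the tray, axes as the rack's. Lip: upright strip 8 mm thick (point at mid-thickness), 166 mm wide along y, from 24 to 60 mm above the table. The tray floor (34 mm above the table; rims 10 mm high at sides and back) runs 300 mm behind it (+x), the first 90 mm or more free.
- cup_blue: Blue glazed cup, 72 mm across the rim, 65 mm high, standing loose on one of the two trays (either one). Origin at the centre of its underside, z up. Its tray is to be drawn out.
- cup_white: White cup of the same size, standing loose on the other tray. Origin at the centre of its underside, z up.
- glaze_jar: Amber jar with black cap, 70 mm across, 90 mm high. Bystander, loose, stands on the table; origin at the centre of its underside.
- bowl: Terracotta bowl, 120 mm across, 50 mm high. Bystander, loose, stands on the table; origin at the centre of its underside.
- brush: Brush lying flat along its x, in front of the rack on the robot's side. Bystander, loose.
- spatula: Spatula lying flat along its x, to the right. Bystander, loose.
- slip_can: White can, 66 mm across, 85 mm high. Bystander, loose, stands on the table; origin at the centre of its underside.
- rib: Wooden potter's rib, a flat piece 100 x 50 x 8 mm. Bystander, loose, stands on the table; origin at the centre of its underside.
There are look-alikes about, which are no part of the job. What is shaped like the cup_white but green is not meant.

How it is judged:
At the end, for the whole second after the job is handed in: Blue cup's tray out at least 113 of 120 mm, the other within 6 mm of home, both at rest; each cup upright (0.15 rad) and still on its own tray, 140 to 250 mm behind its lip and within 50 mm of its centre line; the six bystanders within 30 mm of their starts (((value of joint tray_left above 0.113 m and value of joint tray_right below 0.006 m and x of cup_blue in the frame of lip_left between 0.14 and 0.25 m and y of cup_blue in the frame of lip_left between -0.05 and 0.05 m and x of cup_white in the frame of lip_right between 0.14 and 0.25 m and y of cup_white in the frame of lip_right between -0.05 and 0.05 m) or (value of joint tray_right above 0.113 m and value of joint tray_left below 0.006 m and x of cup_blue in the frame of lip_right between 0.14 and 0.25 m and y of cup_blue in the frame of lip_right between -0.05 and 0.05 m and x of cup_white in the frame of lip_left between 0.14 and 0.25 m and y of cup_white in the frame of lip_left between -0.05 and 0.05 m)) and angle between each of cup_blue, cup_white's own z axis and vertical below 0.15 rad and height (world z) of cup_blue between 0.025 and 0.045 m and linear speed of each of cup_blue, cup_white below 0.02 m/s and height (world z) of cup_white between 0.025 and 0.045 m and distance of each of glaze_jar, bowl, brush, spatula, slip_can, rib from where it was at the start of the episode below 0.03 m and velocity of joint tray_left between -0.005 and 0.005 m/s and velocity of joint tray_right between -0.005 and 0.005 m/s); the robot touches nothing.
It fails at once if the robot touches a cup (contact force between any of the fingers, the arm and cup_blue above 0.3 N or contact force between any of the fingers, the arm and cup_white above 0.3 N).
It fails at once if a cup is tipped over or lifted off its tray (angle between any of cup_blue, cup_white's own z axis and vertical above 0.35 rad or height (world z) of any of cup_blue, cup_white above 0.06 m).
It fails at once if a bystander is shoved more than 30 mm (distance of any of glaze_jar, bowl, brush, spatula, slip_can, rib from where it was at the start of the episode above 0.03 m).
It also fails if it takes over 48 s, if anything falls off the work surface, if the arm or the gripper's body presses on something with over 40 N, if the wrist force passes 120 N, or if a joint passes its speed limit or range.

## Working session

There is one attempt and no reset: what is moved stays moved. The work goes in short steps, Python scripts to look and compute and a tool call to move; the robot and the scene stay as the last step left them, time stands still between calls to the robot, and variables do not carry over. Pictures are saved under pics/ and viewed, about 8 in all and at most 12, crops included, and the job is handed in when it is done.

Besides the shell and the picture viewer there is one more tool, called after "Emit:" as name([rows], argument=value, ...), one row to a line, values as JSON. drive_tool: Moves the arm, as the interface text tells. Its arguments: {"type":"object","properties":{"moves":{"type":"array"}},"required":["moves"]}

```bash
ls; mkdir -p pics; cat > h.py <<'E'
import numpy as np, cv2
from workcell import read_state, vision, workorder
from scipy.spatial.transform import Rotation as R
def cloud(name):
    im,d=vision.capture(name); m=vision.camera_model(name)
    K=np.array(m["K"]); Rm=np.array(m["rotation"]); 
    if Rm.shape!=(3,3): Rm=R.from_euler('xyz',Rm).as_matrix()
    v,u=np.indices(d.shape)
    P=np.stack([(u-K[0,2])/K[0,0]*d,(v-K[1,2])/K[1,1]*d,d],-1)@Rm.T+np.array(m["xyz"])
    P[d==0]=np.nan
    return im,P
E
python3 - <<'E'
from h import *
for n in("top","side"):
    im,P=cloud(n); cv2.imwrite(f"pics/{n}0.png",im); np.save(f"{n}0.npy",P); m=vision.camera_model(n); print(n,m["xyz"],np.round(m["rotation"],2).tolist())
print(read_state())
E
```

```text
pics
top [ 0.51522271 -0.00418098  1.21913717] [-3.11, 0.02, -1.56]
side [0.21671413 0.60767408 0.90601984] [-2.44, 0.01, -2.62]
{'t': 0.1, 'qpos': array([ 1.49606034e+00,  3.59325592e-01,  1.11756664e-02, -3.23304653e-04,
       -1.22411555e+00, -2.88072718e-01]), 'dq': array([ 1.05681865e-03, -1.31026895e-03,  1.32147948e-03,  8.68584995e-04,
       -1.23347494e-03, -4.05258106e-06]), 'tau': array([-1.79055372e-03, -5.84762514e+01,  2.94106972e+01,  6.95455223e+00,
       -3.19923034e-03,  7.70508223e-06]), 'position': array([0.23945339, 0.63068349, 0.25545897]), 'ee_rot': array([-3.14146664e+00, -1.49496760e-03, -1.93371520e+00]), 'contact_force': array([-0.43832736,  0.05279669, -0.4473023 ]), 'wrist_torque': array([ 0.00287224, -0.00952571, -0.05301407]), 'opening': 0.0851285986397724}
```

View pics/top0.png

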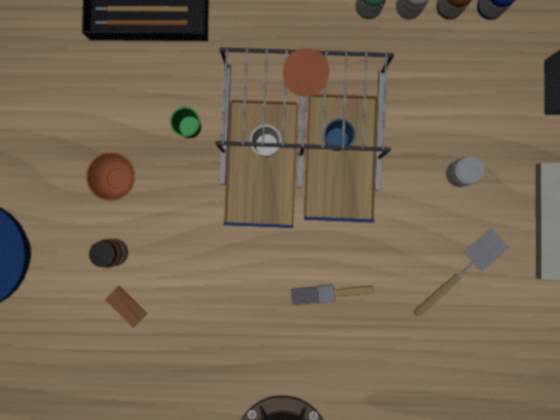

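View pics/side0.png

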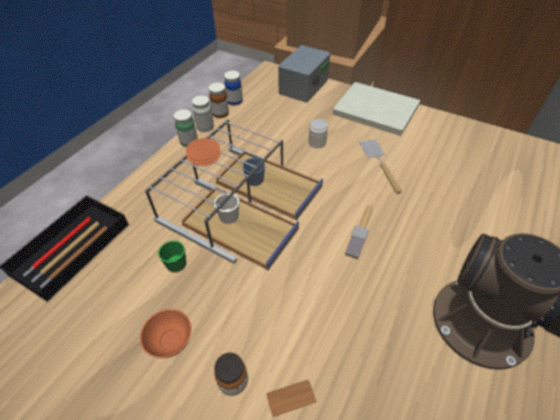

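Top view: the blue cup is at (339,134) on the right-hand tray, with its lip from (305,219) to (373,221). The white cup is at (266,140) on the left tray, with its lip from (225,226) to (293,227). The green cup at (186,122) is the look-alike. The brush lies in front at (293–373,293). Next I'll measure the lips, cups and rack, and confirm with a crop.

```bash
python3 - <<'E'
from h import *
im=cv2.imread("pics/top0.png");P=np.load("top0.npy")
hsv=cv2.cvtColor(im,cv2.COLOR_BGR2HSV)
for nm,(c0,c1) in dict(left=(215,299),right=(299,385)).items():
    m=np.zeros(im.shape[:2],bool); m[210:235,c0:c1]=cv2.inRange(hsv,(100,90,20),(130,255,255))[210:235,c0:c1]>0
    p=P[m]; p=p[(p[:,2]>.05)&(p[:,2]<.07)]
    f=np.polyfit(p[:,1],p[:,0],1); lo,hi=p[:,1].min(),p[:,1].max()
    print(nm,len(p),"y range",lo.round(3),hi.round(3),"mid",np.polyval(f,(lo+hi)/2).round(4),((lo+hi)/2).round(4),"yaw",np.degrees(-np.arctan(f[0])).round(2),"z",np.median(p[:,2]).round(3))
for nm,(u,v) in dict(blue=(339,134),white=(266,140)).items():
    q=P[v-20:v+20,u-22:u+22].reshape(-1,3); q=q[(q[:,2]>.08)&(q[:,2]<.108)]
    print(nm,len(q),((q.min(0)+q.max(0))/2).round(3),np.ptp(q,axis=0).round(3))
for u,v in((223,183),(301,185),(379,187),(227,70),(303,100),(383,75),(220,145),(388,150),(221,51),(391,55)): print((u,v),P[v-1:v+2,u-1:u+2].reshape(-1,3)[4].round(3))
# brush/around points
q=P[280:310,285:380].reshape(-1,3); q=q[q[:,2]>.008]; print("brush",q.min(0).round(3),q.max(0).round(3))
c=cv2.resize(im[30:310,200:400],None,fx=2.1,fy=2.1,interpolation=cv2.INTER_CUBIC); c=cv2.convertScaleAbs(c,alpha=1.5); cv2.imwrite("pics/crop1.png",c)
E
```

```text
left 104 y range -0.013 0.145 mid 0.5312 0.0663 yaw -1.47 z 0.06
right 122 y range -0.204 -0.045 mid 0.547 -0.1246 yaw -1.64 z 0.06
blue 223 [ 0.74  -0.121  0.093] [0.069 0.069 0.024]
white 233 [0.724 0.049 0.092] [0.07  0.071 0.023]
(223, 183) [0.632 0.154 0.023]
(301, 185) [ 0.629 -0.036  0.02 ]
(379, 187) [ 0.627 -0.225  0.021]
(227, 70) [0.87  0.134 0.143]
(303, 100) [ 0.838 -0.038  0.021]
(383, 75) [ 0.901 -0.232  0.021]
(220, 145) [0.705 0.147 0.138]
(388, 150) [ 0.698 -0.223  0.135]
(221, 51) [0.915 0.149 0.138]
(391, 55) [ 0.908 -0.227  0.139]
brush [ 0.338 -0.214  0.008] [ 0.388 -0.015  0.027]
```

View pics/crop1.png

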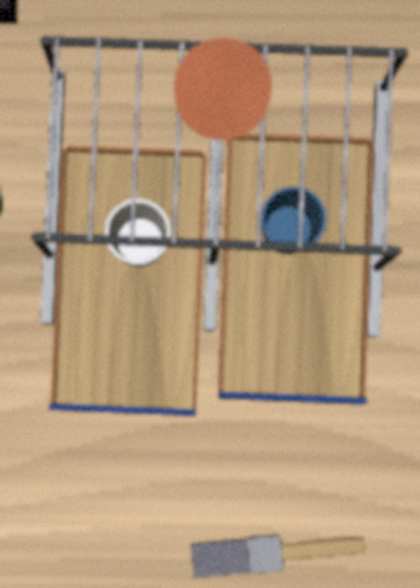

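The crop confirms it: the blue-glazed cup stands on the right tray (crop 293,218) and the white one on the left tray (crop 138,232). So I'll push the left tray home and pull the right one out. The rack is yawed by about -1.3°, which puts the home lip at about x = 0.58. I'll write a helper to turn world targets into tool-frame shifts.

```bash
cat > go.py <<'E'
import sys; from h import *
t=list(map(float,sys.argv[1:4])); yaw=np.radians(-91.3)
s=read_state(); A=R.from_euler('xyz',s["ee_rot"]); B=R.from_euler('xyz',[np.pi,0,yaw])
print(s["t"],s["position"].round(4),"shift mm",(A.inv().apply(np.array(t)-s["position"])*1000).round(1),"turn",np.degrees((A.inv()*B).as_rotvec()).round(1),"F",s["contact_force"].round(1),s["opening"])
E
python3 go.py 0.485 0.068 0.2
```

```text
0.1 [0.2395 0.6307 0.2555] shift mm [ 438.8 -429.3   56.2] turn [  0.   -0.1 -19.5] F [-0.4  0.1 -0.4] 0.0851285986397724
```

Emit:
drive_tool([
  [[30,-30,0],[0,0,-4],-1],
  [[60,-60,0],[0,0,-8],-1],
  [[92,-90,0],[0,0,-12],-1],
  [[125,-122,0],[0,0,-16],-1],
  [[155,-152,0],[0,0,-19.5],-1],
])

```text
t: 0.6
position: [0.3268, 0.4297, 0.2554]
ee_rot: [3.141, -0.002, -1.59]
contact_force: [1.7, -0.1, 0.3]
opening: 0.012
```

```bash
python3 go.py 0.485 0.068 0.2
```

```text
0.6 [0.3268 0.4297 0.2554] shift mm [ 358.4 -165.3   56. ] turn [ 0.  -0.1  0.2] F [ 1.7 -0.1  0.3] 0.012022071254849989
```

Emit:
drive_tool([
  [[40,-18,0],[0,0,0],-1],
  [[80,-37,0],[0,0,0],-1],
  [[120,-55,0],[0,0,0],-1],
  [[160,-74,0],[0,0,0],-1],
  [[200,-92,0],[0,0,0],-1],
])

```text
t: 1.1
position: [0.415, 0.2262, 0.2557]
ee_rot: [3.141, -0.002, -1.59]
contact_force: [1.6, 1.1, 0.1]
opening: -0.0006
```

```bash
python3 go.py 0.485 0.068 0.2
```

```text
1.1 [0.415  0.2262 0.2557] shift mm [156.7 -73.   56. ] turn [ 0.  -0.1  0.2] F [1.6 1.1 0.1] -0.000623546154953034
```

Emit:
drive_tool([
  [[40,-18,10],[0,0,0],-1],
  [[80,-37,20],[0,0,0],-1],
  [[120,-55,35],[0,0,0],-1],
  [[157,-73,56],[0,0,0],-1],
  [[157,-73,80],[0,0,0],-1],
])

```text
t: 1.6
position: [0.4861, 0.0641, 0.1754]
ee_rot: [3.141, -0.002, -1.594]
contact_force: [-0.8, -0.3, -1.0]
opening: -0.0
```

Emit:
drive_tool([
  [[0,0,25],[0,0,0],-1],
  [[0,0,50],[0,0,0],-1],
  [[0,0,65],[0,0,0],-1],
  [[0,0,75],[0,0,0],-1],
  [[0,0,75],[0,0,0],-1],
])

```text
t: 2.1
position: [0.4853, 0.0635, 0.0992]
ee_rot: [3.139, -0.003, -1.594]
contact_force: [0.3, -0.2, -0.0]
opening: -0.0002
```

```bash
python3 go.py 0.485 0.068 0.07; python3 - <<'E'
from h import *
im,P=cloud("side"); cv2.imwrite("pics/s1.png",cv2.convertScaleAbs(cv2.resize(im[130:330,150:430],None,fx=2.8,fy=2.8,interpolation=cv2.INTER_CUBIC),alpha=1.4))
np.save("s1.npy",P)
E
```

```text
2.1 [0.4853 0.0635 0.0992] shift mm [-4.5  0.3 29.2] turn [ 0.1 -0.2 -0.1] F [ 0.3 -0.2 -0. ] -0.00017192677592494756
```

View pics/s1.png

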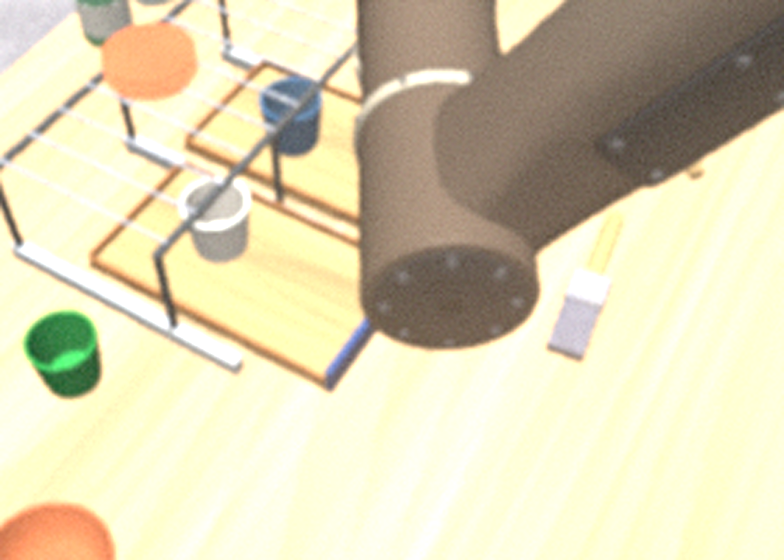

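The arm blocks the side view of the fingertips; both cups and the brush look undisturbed. I'll lower in the free space in front of the lip, then push slowly and watch the force.

Emit:
drive_tool([
  [[-4,0,15],[0,0,0],-1],
  [[-4,0,28],[0,0,0],-1],
  [[-4,0,34],[0,0,0],-1],
  [[-4,-6,34],[0,0,0],-1],
  [[-4,-12,34],[0,0,0],-1],
])

```text
t: 2.65
position: [0.499, 0.0678, 0.067]
ee_rot: [-3.141, -0.002, -1.593]
contact_force: [-0.1, 0.2, -1.0]
opening: -0.0002
```

Emit:
drive_tool([
  [[0,-7,0],[0,0,0],-1],
  [[0,-14,0],[0,0,0],-1],
  [[0,-20,0],[0,0,0],-1],
  [[0,-26,0],[0,0,0],-1],
  [[0,-32,0],[0,0,0],-1],
])

```text
t: 3.15
position: [0.531, 0.0668, 0.0669]
ee_rot: [3.141, -0.003, -1.594]
contact_force: [-2.8, -0.5, 1.6]
opening: -0.0
```

Emit:
drive_tool([
  [[0,-6,0],[0,0,0],-1],
  [[0,-12,0],[0,0,0],-1],
  [[0,-18,0],[0,0,0],-1],
  [[0,-23,0],[0,0,0],-1],
  [[0,-27,0],[0,0,0],-1],
])

```text
t: 3.65
position: [0.5583, 0.066, 0.0668]
ee_rot: [3.141, -0.003, -1.594]
contact_force: [-2.2, -0.4, 2.2]
opening: 0.0
```

Contact is steady at about 2.5 N, so the tray is sliding. I'll continue gently to the stop.

Emit:
drive_tool([
  [[0,-3,0],[0,0,0],-1],
  [[0,-6,0],[0,0,0],-1],
  [[0,-9,0],[0,0,0],-1],
  [[0,-9,0],[0,0,0],-1],
])

```text
t: 4.05
position: [0.5679, 0.0659, 0.0668]
ee_rot: [3.141, -0.003, -1.594]
contact_force: [-1.2, -0.0, 0.2]
opening: -0.0002
```

Emit:
drive_tool([
  [[0,-2,0],[0,0,0],-1],
  [[0,-4,0],[0,0,0],-1],
  [[0,-6,0],[0,0,0],-1],
  [[0,-6,0],[0,0,0],-1],
])

```text
t: 4.45
position: [0.5727, 0.0655, 0.0665]
ee_rot: [3.139, -0.003, -1.594]
contact_force: [-7.3, 1.1, 4.8]
opening: -0.0
```

Emit:
drive_tool([
  [[0,-1,0],[0,0,0],-1],
  [[0,-2,0],[0,0,0],-1],
  [[0,-2,0],[0,0,0],-1],
  [[0,-2,0],[0,0,0],-1],
])

```text
t: 4.85
position: [0.5727, 0.0653, 0.0662]
ee_rot: [3.135, -0.004, -1.595]
contact_force: [-10.3, 2.3, 6.8]
opening: 0.0003
```

The tray has stopped at x = 0.573 and the force is rising, so it's home. Next I'll back off, rise, and cross over to behind the right lip.

Emit:
drive_tool([
  [[0,8,0],[0,0,0],-1],
  [[0,25,0],[0,0,0],-1],
  [[0,35,-30],[0,0,0],-1],
  [[0,35,-65],[0,0,0],-1],
  [[0,35,-85],[0,0,0],-1],
])

```text
t: 5.35
position: [0.5395, 0.0671, 0.1544]
ee_rot: [3.14, -0.002, -1.594]
contact_force: [0.2, 0.6, 0.0]
opening: -0.0002
```

```bash
python3 go.py 0.573 -0.1255 0.15; python3 - <<'E'
from h import *
im,P=cloud("side"); cv2.imwrite("pics/s2.png",im); hsv=cv2.cvtColor(im,cv2.COLOR_BGR2HSV)
m=cv2.inRange(hsv,(100,90,20),(130,255,255))>0
p=P[m&(P[...,2]>.04)&(P[...,2]<.066)&(P[...,0]<.63)&(P[...,0]>.4)]
for n,s in(("L",p[:,1]>-.03),("R",p[:,1]<-.04)):
  q=p[s&(p[:,2]>.055)]
  if len(q): print(n,len(q),np.median(q,axis=0).round(4),q[:,1].min().round(3),q[:,1].max().round(3))
E
```

```text
5.35 [0.5395 0.0671 0.1544] shift mm [191.8 -37.9   4.8] turn [ 0.1 -0.1 -0. ] F [0.2 0.6 0. ] -0.0001849100027293861
L 54 [0.5847 0.0796 0.0577] 0.023 0.142
R 40 [ 0.5426 -0.1372  0.0576] -0.195 -0.078
```

Emit:
drive_tool([
  [[40,-8,0],[0,0,0],-1],
  [[80,-16,0],[0,0,0],-1],
  [[120,-24,0],[0,0,0],-1],
  [[160,-32,0],[0,0,0],-1],
  [[192,-38,0],[0,0,0],-1],
])

```text
t: 5.9
position: [0.5753, -0.1272, 0.1575]
ee_rot: [-3.138, -0.001, -1.594]
contact_force: [1.1, 0.7, -0.7]
opening: -0.0003
```

Emit:
drive_tool([
  [[0,0,0],[0,0,0],-1],
  [[0,0,15],[0,0,0],-1],
  [[0,0,30],[0,0,0],-1],
  [[0,0,40],[0,0,0],-1],
  [[0,0,40],[0,0,0],-1],
])

```text
t: 6.4
position: [0.5748, -0.1268, 0.1161]
ee_rot: [-3.14, -0.001, -1.593]
contact_force: [-0.2, 0.6, -0.5]
opening: 0.0
```

```bash
python3 go.py 0.573 -0.1255 0.07; python3 - <<'E'
from h import *
im,P=cloud("side"); cv2.imwrite("pics/s3.png",cv2.resize(im[110:290,180:420],None,fx=3.2,fy=3.2,interpolation=cv2.INTER_CUBIC))
E
```

```text
6.4 [ 0.5748 -0.1268  0.1161] shift mm [-1.4  1.9 46.1] turn [-0.1 -0.1  0. ] F [-0.2  0.6 -0.5] 4.8459013208608155e-05
```

View pics/s3.png

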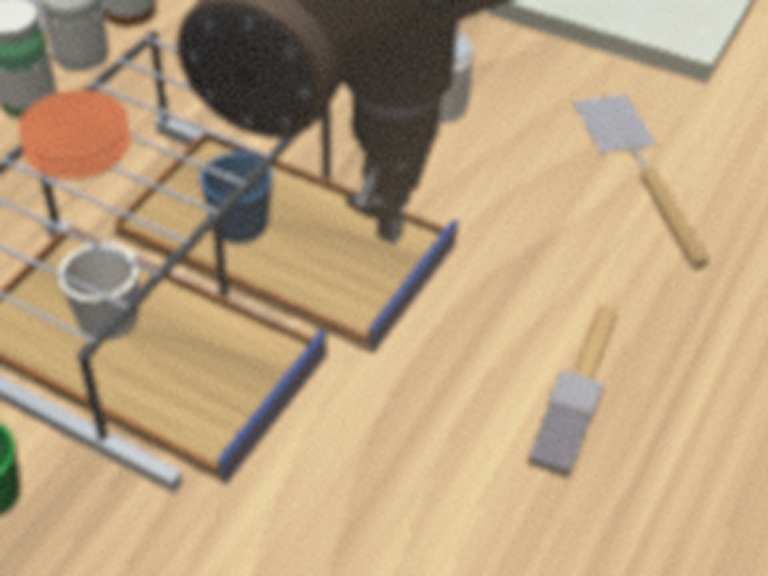

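The left tray is home with the white cup upright. The fingertip at crop (388,238) hangs above the right tray's floor, behind its lip (running from 372,345 to 455,225) and well clear of the blue cup at (237,195). I'll get the tip height from that pixel.

```bash
python3 - <<'E'
from h import *
m=vision.camera_model("side");K=np.array(m["K"]);Rm=R.from_euler('xyz',m["rotation"]).as_matrix() if np.ndim(m["rotation"])==1 else np.array(m["rotation"])
for z in(.07,.078,.085,.091,.1):
    c=Rm.T@(np.array([.5748,-.1268+.006,z])-m["xyz"]); p=K@c; p=p[:2]/p[2]; print(z,((p-[180,110])*3.2).round(0))
E
```

```text
0.07 [384. 254.]
0.078 [384. 248.]
0.085 [384. 242.]
0.091 [384. 238.]
0.1 [385. 231.]
```

The tip is about 25 mm below the TCP with the gripper shut. I'll lower to TCP z ≈ 0.066 (tip ≈ 0.041, between the 0.034 floor and the 0.060 lip top).

Emit:
drive_tool([
  [[0,0,15],[0,0,0],-1],
  [[0,0,30],[0,0,0],-1],
  [[0,0,42],[0,0,0],-1],
  [[0,0,49],[0,0,0],-1],
  [[0,0,49],[0,0,0],-1],
])

```text
t: 6.95
position: [0.5752, -0.1268, 0.0674]
ee_rot: [-3.14, -0.002, -1.593]
contact_force: [-0.4, -0.1, 0.3]
opening: 0.0
```

Emit:
drive_tool([
  [[0,4,0],[0,0,0],-1],
  [[0,8,0],[0,0,0],-1],
  [[0,12,0],[0,0,0],-1],
  [[0,16,0],[0,0,0],-1],
  [[0,20,0],[0,0,0],-1],
])

```text
t: 7.45
position: [0.5558, -0.1264, 0.068]
ee_rot: [-3.138, -0.001, -1.592]
contact_force: [3.4, -0.6, -0.7]
opening: -0.0
```

The tip is hooked (+3.4 N). Now I'll draw the tray out steadily.

Emit:
drive_tool([
  [[0,6,0],[0,0,0],-1],
  [[0,12,0],[0,0,0],-1],
  [[0,18,0],[0,0,0],-1],
  [[0,24,0],[0,0,0],-1],
  [[0,30,0],[0,0,0],-1],
])

```text
t: 7.95
position: [0.5258, -0.1256, 0.0682]
ee_rot: [-3.137, -0.001, -1.592]
contact_force: [3.7, 1.5, 2.4]
opening: 0.0003
```

Emit:
drive_tool([
  [[0,6,0],[0,0,0],-1],
  [[0,12,0],[0,0,0],-1],
  [[0,18,0],[0,0,0],-1],
  [[0,24,0],[0,0,0],-1],
  [[0,30,0],[0,0,0],-1],
])

```text
t: 8.45
position: [0.4954, -0.1249, 0.0681]
ee_rot: [-3.136, -0.001, -1.592]
contact_force: [3.5, 1.1, 1.3]
opening: -0.0001
```

Emit:
drive_tool([
  [[0,4,0],[0,0,0],-1],
  [[0,8,0],[0,0,0],-1],
  [[0,12,0],[0,0,0],-1],
  [[0,15,0],[0,0,0],-1],
])

```text
t: 8.85
position: [0.48, -0.1246, 0.068]
ee_rot: [-3.137, -0.001, -1.592]
contact_force: [3.6, 1.9, 2.0]
opening: -0.0003
```

Emit:
drive_tool([
  [[0,3,0],[0,0,0],-1],
  [[0,6,0],[0,0,0],-1],
  [[0,8,0],[0,0,0],-1],
  [[0,8,0],[0,0,0],-1],
])

```text
t: 9.25
position: [0.477, -0.1242, 0.069]
ee_rot: [-3.127, -0.001, -1.591]
contact_force: [16.0, -2.2, -9.3]
opening: -0.0001
```

Emit:
drive_tool([
  [[0,2,0],[0,0,0],-1],
  [[0,4,0],[0,0,0],-1],
  [[0,4,0],[0,0,0],-1],
])

```text
t: 9.55
position: [0.4768, -0.1239, 0.0696]
ee_rot: [-3.12, -0.001, -1.589]
contact_force: [13.5, -3.0, -8.7]
opening: -0.0
```

It stopped at x = 0.477 with the force up to 16 N, so it's at the stop. I'll unhook (back 10 mm into the free tray floor), rise, and retreat to look.

Emit:
drive_tool([
  [[0,-4,0],[0,0,0],-1],
  [[0,-10,0],[0,0,0],-1],
  [[0,-12,-15],[0,0,0],-1],
  [[0,-12,-45],[0,0,0],-1],
  [[0,-12,-85],[0,0,0],-1],
])

```text
t: 10.05
position: [0.4847, -0.1243, 0.1536]
ee_rot: [-3.127, -0.001, -1.59]
contact_force: [0.8, 0.1, -0.2]
opening: -0.0005
```

Emit:
drive_tool([
  [[30,0,-40],[0,0,0],-1],
  [[70,5,-80],[0,0,0],-1],
  [[110,15,-100],[0,0,0],-1],
  [[160,20,-110],[0,0,0],-1],
  [[200,30,-110],[0,0,0],-1],
])

```text
t: 10.55
position: [0.4487, -0.3255, 0.2652]
ee_rot: [-3.126, -0.002, -1.59]
contact_force: [1.3, 1.2, 1.1]
opening: 0.0002
```

```bash
python3 - <<'E'
from h import *
P0=np.load("top0.npy"); i0=cv2.imread("pics/top0.png")
im,P=cloud("top"); cv2.imwrite("pics/t4.png",im); hsv=cv2.cvtColor(im,cv2.COLOR_BGR2HSV)
for nm,(y0,y1) in dict(left=(-.025,.16),right=(-.22,-.035)).items():
    m=(cv2.inRange(hsv,(100,90,20),(130,255,255))>0)&(P[...,2]>.05)&(P[...,2]<.07)&(P[...,1]>y0)&(P[...,1]<y1)&(P[...,0]<.64)&(P[...,0]>.4)
    p=P[m]; f=np.polyfit(p[:,1],p[:,0],1); a,b=p[:,1].min(),p[:,1].max(); print(nm,len(p),a.round(3),b.round(3),np.polyval(f,(a+b)/2).round(4),((a+b)/2).round(4))
s=read_state(); print(s["t"],s["position"].round(3))
E
```

```text
left 142 -0.014 0.142 0.5875 0.0638
right 64 -0.14 -0.042 0.484 -0.0906
10.6 [ 0.447 -0.33   0.264]
```

View pics/t4.png

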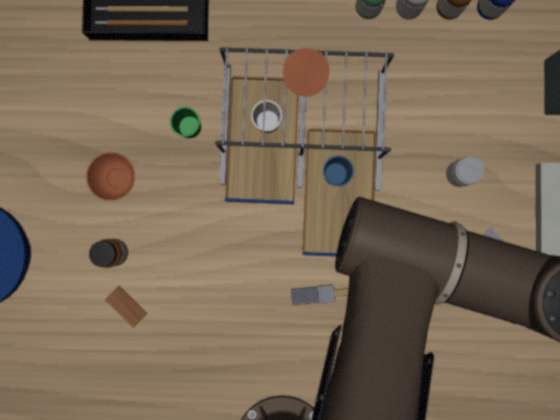

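The arm hides part of the right lip (row ~254, from col 305) and may contaminate the fit. I'll measure the visible stretch only and compare it with the left lip, the tray displacement, and the cups.

```bash
cat > chk.py <<'E'
from h import *
P0=np.load("top0.npy"); i0=cv2.imread("pics/top0.png"); im,P=cloud("top")
def lip(i,P,c0,c1,r0,r1):
    h=cv2.cvtColor(i,cv2.COLOR_BGR2HSV); m=np.zeros(i.shape[:2],bool); m[r0:r1,c0:c1]=cv2.inRange(h[r0:r1,c0:c1],(100,90,20),(130,255,255))>0
    p=P[m&(P[...,2]>.052)&(P[...,2]<.068)]; return len(p),np.median(p,axis=0).round(4)
print("R before",lip(i0,P0,307,335,212,228),"after",lip(im,P,307,335,246,262))
print("L before",lip(i0,P0,240,280,218,234),"after",lip(im,P,240,280,194,210))
for nm,(u,v) in dict(blue=(338,170),white=(267,115)).items():
    q=P[v-22:v+22,u-22:u+22].reshape(-1,3); q=q[(q[:,2]>.085)&(q[:,2]<.108)]; print(nm,((q.min(0)+q.max(0))/2).round(3),np.ptp(q,axis=0).round(3))
# where things changed outside trays/arm
d=(np.abs(P[...,2]-P0[...,2])>.01); d[40:265,215:395]=0; d[180:,320:]=0; d[380:]=0; print("changed px elsewhere",d.sum())
E
python3 chk.py
```

```text
R before (49, array([ 0.5484, -0.0851,  0.0593])) after (48, array([ 0.4645, -0.078 ,  0.0595]))
L before (58, array([0.5306, 0.0615, 0.0604])) after (88, array([0.587 , 0.0611, 0.0603]))
blue [ 0.655 -0.118  0.095] [0.069 0.07  0.02 ]
white [0.78  0.047 0.095] [0.069 0.071 0.02 ]
changed px elsewhere 385
```

Left tray moved 56 mm to its stop; right tray moved 84 mm and stands about 119 mm ahead of the home line. Both cups kept their distance behind the lips (about 191–193 mm). One last look from the side to check the bystanders and what those changed pixels are.

```bash
python3 - <<'E'
from h import *
P0=np.load("top0.npy"); im,P=cloud("top")
d=(np.abs(P[...,2]-P0[...,2])>.01); d[40:265,215:395]=0; d[180:,320:]=0; d[380:]=0
n,l,s,c=cv2.connectedComponentsWithStats(d.astype(np.uint8)); print([s[i].tolist() for i in range(1,n) if s[i,4]>10])
i,Q=cloud("side"); cv2.imwrite("pics/s5.png",i); print(read_state()["t"])
E
```

```text
[]
10.75
```

View pics/s5.png

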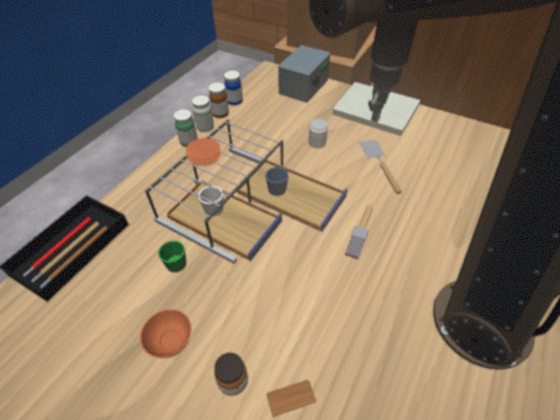

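The side view shows the left tray home with the white cup upright at (211,201), and the right tray out with the blue cup upright at (277,181). The can (318,133), spatula (380,165), brush (360,232), bowl, jar and rib are all where they began. The changed pixels were only scattered edge noise. Handing in.

```bash
python3 -c "
from workcell import workorder; print(workorder.close_job())"
```

```text
the job is handed in; nothing more can be done
None
```

The blue cup's tray (right) is drawn out to its stop, the white cup's tray (left) is pushed home, and the job is handed in. It took about 11 s of the 48 s allowed; the hand-in gave no verdict.

- **Left tray:** it moved 56 mm and then stopped, with the push force rising from about 2.5 N to about 12 N. I took that as fully home.
- **Right tray:** I hooked the shut fingertips behind its lip and it moved 84 mm, then stopped at about 16 N. By the camera its lip is about 119 mm in front of the home line, good to about 3 mm.
- **Cups:** both are upright in the last pictures, about 191–193 mm behind their lips.
- **Bystanders:** all six are in their starting places in the last side view. That is by eye only for the spatula, can and brush, because the arm hid part of that area from the top camera.
- **Robot:** it stood clear of everything when I handed in.

Two checks disagreed at first:
- **Right lip position:** the first fit gave x = 0.484 because the arm hid part of the lip. Using only the visible part gave 0.4645, which fits the stop.
- **Changed depth pixels:** comparing the start and end top views flagged 385, but none formed a patch larger than 10 pixels, so I treated them as noise.

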